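# Fit a U-bolt over a frame tube and through its clamp plate

## Task

Take the wide bright-steel U-bolt out of the wooden rack, lower it over the red frame tube on the clamp stand so that both legs pass through the two holes of the clamp plate beneath, and press it down until its bow has pushed the tube fully home in its cradle; then let go and leave it standing there. The plate was fixed by eye, up to 15 mm off the stand's middle along the tube, so feel for the holes with the leg tips lightly: never push on the stand harder than about 25 N. Leave everything else on the bench where it is.

Things in the scene. Friction and masses are not known exactly. Their poses are not given: they have to be found in the camera images.
- ubolt: Wide bright-steel U-bolt of 8 mm rod: legs 48 mm apart between centres (56 over the outsides), straight for 78 mm from the tips, then a half-round bow; 106 mm high, 90 g. Leg tips taper to 5 mm over the last 1.8 mm. Origin midway between the leg tips; x from leg to leg, z up to the bow. Starts legs down in a groove of the rack, its x along the rack's x (same after half a turn). None while held.
- small_ubolt: Narrow brass-coloured U-bolt, 36 mm between leg centres, 82 mm high, in the other groove; it does not fit the stand. Leave it. Origin and axes like the wide one's.
- rack: Fixed light-wood rack 100 x 150 x 35 mm with two grooves along its x, 80 mm apart (at y = +40 and -40 mm), each 64 mm long, 12 mm wide, 25 mm deep (groove floor 10 mm above the bench). Origin at the centre of its underside.
- stand: Fixed grey clamp stand, base 120 x 170 mm. Origin at the centre of its underside on the bench, z up, y along the red tube, x across it. Red round tube, 35 mm thick, 240 mm long, over x = 0, in rubber-cheeked cradles at y = +60 and -60 mm that reach 113 mm up and 25 mm to each side. With the U-bolt home its tips are 27 mm and the top of its bow 133 mm above the bench.
- bow (a point): Top of the wide U-bolt's bow, 106 mm above its leg tips. A good hold is from above across the outsides of the two legs (56 mm), pads 45 to 78 mm above the tips; the rack hides the lowest 25 mm of the legs.
- plate_mid (a point): Point of the stand at x = 0, y = 0, z = 60 mm: nominal middle of the clamp plate's top face. The aluminium plate, 90 (x) x 72 (y) x 8 mm, lies level under the tube; its two holes, 10.2 mm wide with 1 mm chamfers, are at x = +24 and -24 mm, but in y the plate with its holes sits anywhere from -15 to +15 mm off this point (not measured; held fast below 60 N). 42 mm of free space beneath.
- cradle (a point): Point on the stand where the underside of the tube lies when it is home: x = 0, y = 0, 90 mm above the bench.
- tube (a joint): How far (m) the red tube has been pushed down into its cradles: 0 to 0.002 at the start (proud, its top 131 mm above the bench at 0), 0.006 fully home against a hard stop (top 125 mm). It slides with friction, needs 8 to 12 N of push, and stays where it is left.
- hammer: Bystander: hammer with a red grip, 250 mm long, lying flat. Origin near its middle, on the bench.
- file: Bystander: flat metal file with a wooden handle, 250 mm long, lying flat.
- screwdriver: Bystander: screwdriver with a yellow handle, 200 mm.
- can: Bystander: blue can, 66 mm wide, 124 mm tall; origin at the centre of its underside.
- disc: Bystander: orange grinding disc 100 mm wide, 12 mm thick, lying flat.
- nut_tray: Bystander: blue tray of nuts 110 x 80 x 35 mm.
There are look-alikes about, which are no part of the job. What is shaped like the stand but pink is not meant.

How it is judged:
By the outcome, as a careful person would: the job done as asked, in the order asked, and still so for the second after the job is handed in, with the robot touching nothing.
It also fails if it takes over 67 s, if anything falls off the work surface, if the arm or the gripper's body presses on something with over 40 N, if the wrist force passes 120 N, or if a joint passes its speed limit or range.

## Robot

A 6-joint arm with a two-finger parallel gripper is mounted at the origin on the work surface. World frame = base frame: x ahead of the robot, y to its left, z up, the work surface at z = 0. Lengths are in m, angles in rad, forces in N, time in s.
With the tool pointing down it reaches from about 0.425 to 0.95 m from the base axis. Payload 3.5 kg.
Tool frame: the origin (TCP) lies at the very end of the fingers, on their centre line; the grasp point (between the pads) lies behind it (ctrl.grasp_offset is the z of the grasp point in the tool frame, in m); z points along the fingers, x is the direction in which the jaws open and shut, and the axes are right-handed (so a half turn about z gives the same grasp; the last joint's range is limited). The gripper opens to 85 mm and grips with 20 to 120 N. Pads are 22 mm wide; open, the fingers measure 114 mm over their backs; the gripper's body (76 mm by 85 mm) begins 54 mm behind the grasp point. The pads swing forward as they close: fully open they stand 13 mm farther back than shut.
Start: joints at [1.166, 0.286, 1.577, -0, 1.279, -0.15], TCP at [0.17, 0.653, 0.231] pointing down, gripper open.
Joint ranges: [-2.77, 2.77], [-0.9, 2.22], [0.21, 2.48], [-1.53, 4.67], [0.24, 2.81], [-2.84, 2.84]. Speed limits (rad/s): [2.79, 2.79, 3.14, 3.14, 3.14, 3.14].

## Interface

Orientations are given as a unit quaternion [x, y, z, w].
In Python, from plant import ctrl gives the robot as it stands.
- The arm moves only by the shell command python3 -m jog 'ROWS' [FORCE]. ROWS is JSON, a list of rows, each an object with "grip": the closure, from 0 (fully open) to 1 (shut); "xyz": the shift along the tool's x, y, z in m, a list of three; "dr": the turn, a rotation vector about the tool's x, y, z in rad, a list of three. A call has 1 to 12 rows; each row is the pose to reach, as a shift and turn from the pose commanded when the call began, along the tool's axes at that moment; what a row does not reach only later rows make up. A row lasts 1/12 s, in which the tool goes at most 41.7 mm and 7.16 degrees, less where a joint would pass 70% of its speed; a pose out of reach is approached as far as the arm can. A call with a gripper value outside its range is refused whole. The fingers move at their own pace and stop on an object; FORCE is the grip in N (left out, the last holds). Time passes only in rows, so rows that repeat a pose let the fingers close. It gives the time, the measured TCP pose, the force and the opening at its end, in the units of the state.
- ctrl.get_state(): the state, without advancing time (a new reading comes with each control period).
- ctrl.read_camera(name): name is "scene" or "top"; returns the picture (420x560x3 uint8, red, green, blue); there is no depth.
- ctrl.get_calibration(name): a dict with "mtx" (3x3 intrinsics, pixels), "R" (3x3) and "t" (3): a world point X has camera coordinates R X + t. Camera axes: x right, y down, z forward; pixel columns grow to the right and rows downward; lengths in m; the calibration is good to about 2 mm. A picture is of the moment at which its call begins. get_calibration takes no time and is no camera call.
- ctrl.sign_off(): hands the job in, once; it reports no verdict.
The state is a dict: "time": time; "qpos": joint angles; "dq": joint speeds; "joint_efforts": joint torques, N m; "eef_pos": TCP position; "tcp_rot": TCP orientation; "contact_force": force on the tool from outside, world axes, zero at the start; "wrist_torque": the same for the moment, N m; "opening": opening from 0.0 (shut) to 1.0 (fully open).
Only numpy, scipy, OpenCV 4.12 (cv2) and the standard library are available. Lean on these libraries where they do the work, as an engineer would, in place of code of your own. Each camera call takes 0.05 s, during which the arm holds its last target.

## Working session

There is one attempt and no reset: what is moved stays moved. The work goes in short steps, Python scripts to look and compute and a shell command to move; the robot and the scene stay as the last step left them, time stands still between calls to the robot, and variables do not carry over. Pictures are saved under pics/ and viewed, and the job is handed in when it is done.

```bash
mkdir -p pics; ls
python3 - <<'E'
from plant import ctrl
import cv2
for n in ("scene","top"):
    im=ctrl.read_camera(n); cv2.imwrite(f"pics/{n}0.png",im[:,:,::-1])
    c=ctrl.get_calibration(n); print(n,c)
print(ctrl.get_state(),ctrl.grasp_offset)
E
```

```text
pics
scene {'mtx': array([[542.09099886,   0.        , 272.59929496],
       [  0.        , 542.09099886, 209.01597335],
       [  0.        ,   0.        ,   1.        ]]), 'R': array([[-0.74122948,  0.67099105, -0.01870495],
       [ 0.40516206,  0.42500912, -0.80945102],
       [-0.53518461, -0.60756749, -0.58688941]]), 't': array([ 0.37220413, -0.12369383,  1.7036754 ])}
top {'mtx': array([[513.83235828,   0.        , 279.1959141 ],
       [  0.        , 513.83235828, 216.69870068],
       [  0.        ,   0.        ,   1.        ]]), 'R': array([[ 0.00954673, -0.99985098,  0.01438308],
       [-0.98401607, -0.01195148, -0.17767815],
       [ 0.17782358, -0.01245693, -0.98398354]]), 't': array([-0.01219122,  0.54620911,  1.6590556 ])}
{'time': 0.1, 'qpos': array([ 1.16600533e+00,  2.87093879e-01,  1.57806083e+00, -3.01620397e-05,
        1.27860417e+00, -1.49984816e-01]), 'dq': array([-0.00249521, -0.001285  , -0.00340928, -0.00094248,  0.00045965,
       -0.00188754]), 'joint_efforts': array([ 2.02486945e-04, -4.07294762e+01, -2.93699616e+01, -1.70132171e-04,
        3.44240812e-03, -8.45239441e-06]), 'eef_pos': array([0.16986525, 0.65264842, 0.23005793]), 'tcp_rot': array([ 7.91216768e-01,  6.11534833e-01, -9.39310643e-04,  5.39484376e-04]), 'contact_force': array([ 0.39416393, -0.36878744,  0.25802936]), 'wrist_torque': array([-0.01853751,  0.05807712,  0.01672353]), 'opening': 0.997899359153757} -0.0187
```

View pics/scene0.png

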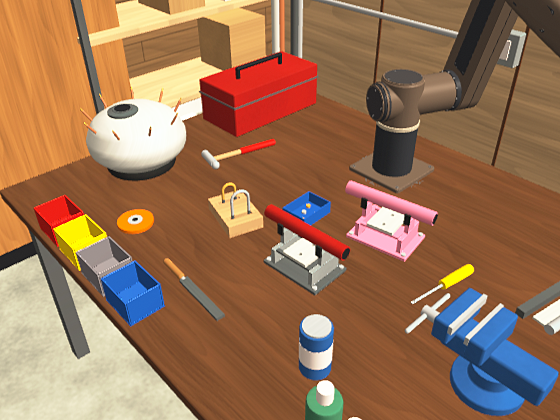

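View pics/top0.png

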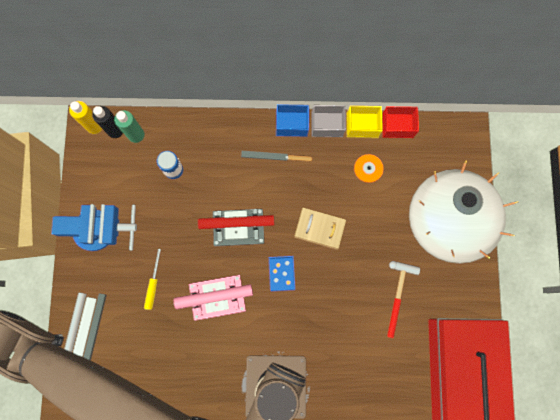

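The scene picture shows the rack at about (235,213), with the bright U-bolt at (241,205) and the brass one at (228,192). The grey stand is at (305,255) and the pink look-alike at (385,225). In the top picture the rack is at (320,228), the grey stand at (238,228) and the pink one at (217,297). I'll check these in close crops.

Run:
```python
import cv2,numpy as np
s=cv2.imread("pics/scene0.png");t=cv2.imread("pics/top0.png")
a=cv2.resize(s[170:300,195:360],None,fx=4.8,fy=4.5,interpolation=cv2.INTER_CUBIC)
cv2.imwrite("pics/s_crop.png",cv2.resize(s[170:295,195:360],(792,600),interpolation=cv2.INTER_CUBIC))
cv2.imwrite("pics/t_crop.png",cv2.resize(t[190:265,190:350],(800,375),interpolation=cv2.INTER_CUBIC))
```

```text
(no output)
```

View pics/s_crop.png

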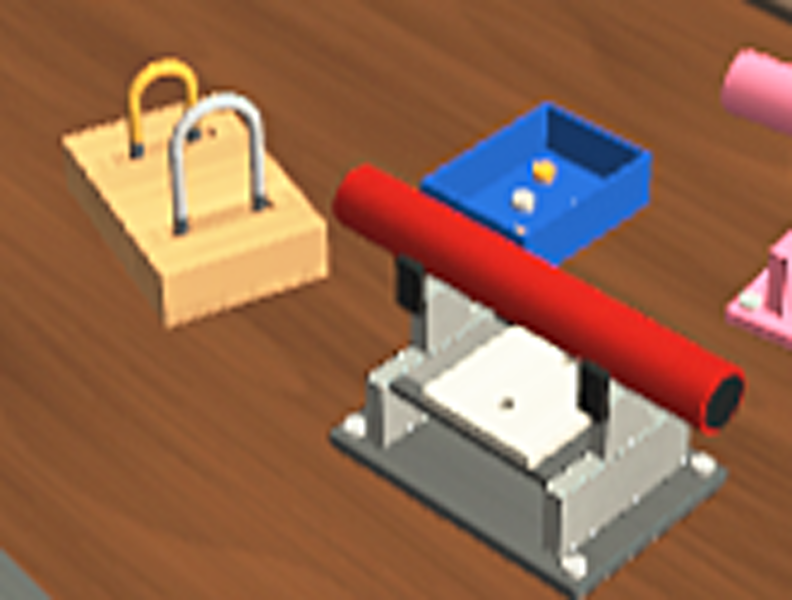

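View pics/t_crop.png

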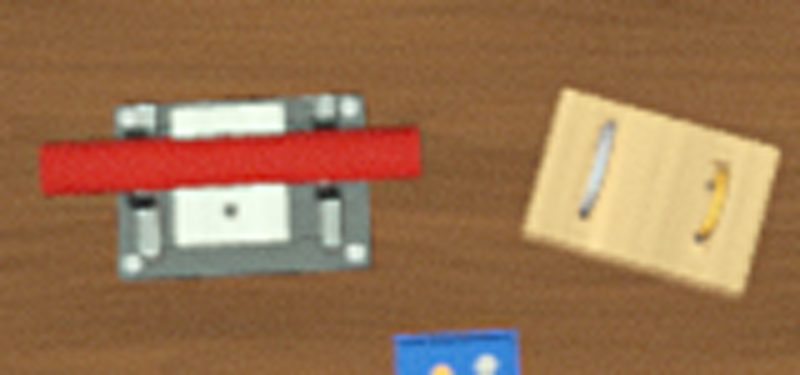

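```bash
cat > h.py <<'E'
import numpy as np, cv2, json
from scipy.optimize import least_squares
from plant import ctrl
C={n:ctrl.get_calibration(n) for n in("scene","top")}
def proj(n,X):
    c=C[n];p=(np.atleast_2d(X)@c["R"].T+c["t"])@c["mtx"].T
    return p[:,:2]/p[:,2:]
def wld(pose,L):
    x,y,a=pose;L=np.atleast_2d(L);c,s=np.cos(a),np.sin(a)
    return np.c_[x+c*L[:,0]-s*L[:,1],y+s*L[:,0]+c*L[:,1],L[:,2]]
def ray(n,u,z):
    c=C[n];o=-c["R"].T@c["t"];d=c["R"].T@np.linalg.solve(c["mtx"],[u[0],u[1],1]);return o+d*(z-o[2])/d[2]
def U(p=48,leg=78,n=30):
    r=p/2;th=np.linspace(0,np.pi,n)
    return np.r_[np.c_[np.full(10,r),np.zeros(10),np.linspace(0,leg,10)],np.c_[r*np.cos(th),0*th,leg+r*np.sin(th)],np.c_[np.full(10,-r),np.zeros(10),np.linspace(leg,0,10)]]/1000
E
python3 - <<'E'
from h import *
for n,z in(("top",.035),):
    for u in((320.2,228.6),): print("rack",ray(n,u,z))
# coarse stand/rack from tops
for q in((198.2,223.7),(273.8,220.2)): print("tube end",ray("top",q,.1125))
for q in((303,207.6),(346,220),(338.6,249.4),(294.6,237)): print("rackc",ray("top",q,.035))
print("hole top",ray("top",(236,232),.06),"hole scene",ray("scene",(300.6,254),.06))
for n,b in(("scene",(185,160,360,300)),("top",(190,200,275,260)),("top",(290,205,350,255))):
    im=cv2.imread(f"pics/{n}0.png")[b[1]:b[3],b[0]:b[2]]
    f=min(800//(b[2]-b[0]),600//(b[3]-b[1]))
    cv2.imwrite(f"pics/z_{n}{b[0]}.png",cv2.resize(im,None,fx=f,fy=f,interpolation=cv2.INTER_CUBIC));print(b,f)
E
```

```text
rack [ 0.51009153 -0.14386617  0.035     ]
tube end [0.50905525 0.25216734 0.1125    ]
tube end [0.52326104 0.01165943 0.1125    ]
rackc [ 0.58092283 -0.08625303  0.035     ]
rackc [ 0.54030954 -0.2306477   0.035     ]
rackc [ 0.4409385  -0.20469011  0.035     ]
rackc [ 0.48077855 -0.05839553  0.035     ]
hole top [0.49159177 0.13509954 0.06      ] hole scene [0.53995828 0.1429522  0.06      ]
(185, 160, 360, 300) 4
(190, 200, 275, 260) 9
(290, 205, 350, 255) 12
```

View pics/z_top190.png

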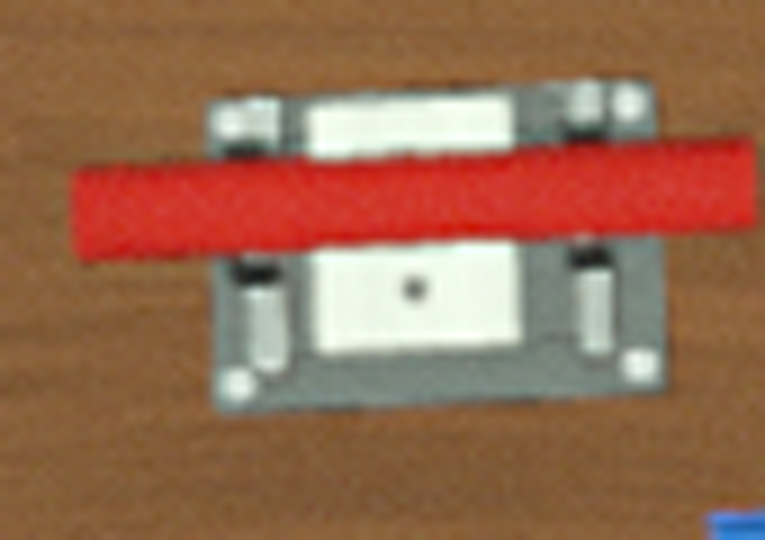

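View pics/z_scene185.png

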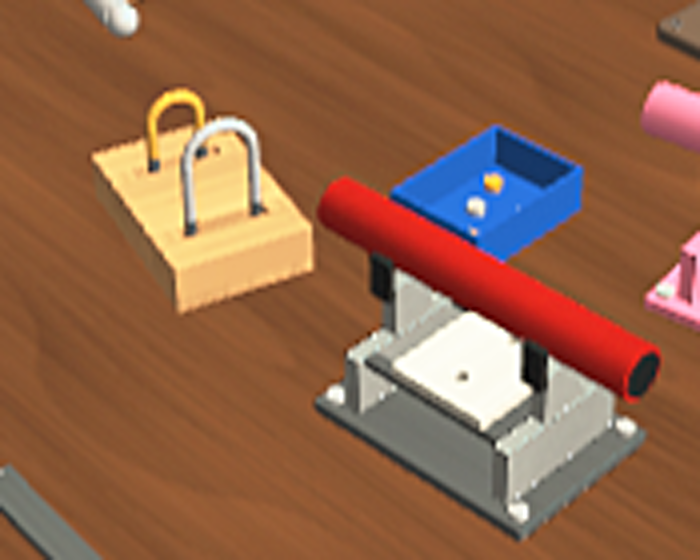

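View pics/z_top290.png

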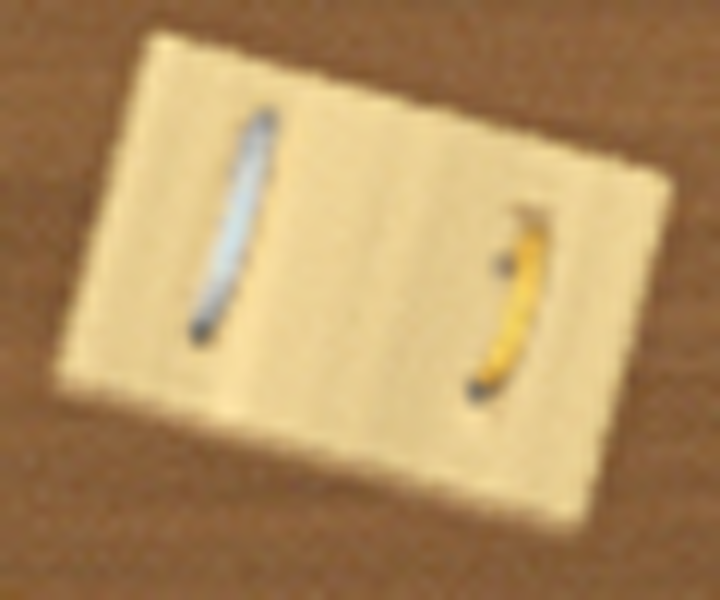

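```bash
cat > fit.py <<'E'
from h import *
def um(p,f,o): return (np.array(p,float)+.5)/f-.5+np.array(o)
T=lambda p:um(p,9,(190,200)); S=lambda p:um(p,4,(185,160)); T2=lambda p:um(p,12,(290,205))
zb='b'
def pts(q):
    dy,hb=q[3],q[4]
    o=[]
    def a(n,px,L,w=1): o.append((n,px,np.array(L)/1e3,w))
    for px,L in(((208,100),(60,85)),((652,80),(60,-85)),((665,387),(-60,-85)),((213,410),(-60,85))): a("top",T(px),(*L,hb*1e3),.7)
    a("top",T((76.5,216)),(0,120,112.5));a("top",T((754,184)),(0,-120,112.5))
    a("top",T((415,289)),(-24,dy*1e3,60))
    for px,L in(((308,103),(45,36)),((512,95),(45,-36)),((520,345),(-45,-36)),((315,352),(-45,36))): a("top",T(px),(L[0],L[1]+dy*1e3,60),.7)
    a("scene",S((316,402)),(60,-85,hb*1e3),.7);a("scene",S((521,527)),(60,85,hb*1e3),.7);a("scene",S((645,434)),(-60,85,hb*1e3),.7)
    a("scene",S((643,376)),(0,120,112.5))
    a("scene",S((463,376)),(24,dy*1e3,60))
    a("scene",S((392,362)),(45,-36+dy*1e3,60),.7);a("scene",S((486,427)),(45,36+dy*1e3,60),.7)
    return o
def res(q,full=False,cams=("top","scene")):
    r=[(proj(n,wld(q[:3],L))[0]-px)*w for n,px,L,w in pts(q) if n in cams]
    return np.array(r) if full else np.ravel(r)
q0=[.516,.132,.059,0,.008]
for cams in(("top","scene"),("top",),("scene",)):
    s=least_squares(res,q0,kwargs=dict(cams=cams),loss="soft_l1",max_nfev=200)
    print(cams,np.round(s.x,4),np.sqrt(np.mean(s.fun**2)))
    if len(cams)==2: q=s.x; print(np.round(res(q,True),1).tolist())
# rack
R=[("top",T2((153,33)),(50,75,35)),("top",T2((672,180)),(50,-75,35)),("top",T2((578,528)),(-50,-75,35)),("top",T2((58,385)),(-50,75,35)),
("scene",S((94,156)),(50,-75,35)),("scene",S((178,266)),(50,75,35)),("scene",S((313,230)),(-50,75,35)),("scene",S((181,311)),(50,75,0)),("scene",S((313,269)),(-50,75,0))]
Bo=[("top",T2((266,118)),(24,0,35)),("top",T2((200,333)),(-24,0,35)),("top",T2((232,225)),(0,0,116)),
("scene",S((191,228)),(24,0,35)),("scene",S((257,208)),(-24,0,35)),("scene",S((220,122)),(0,0,115))]
for nm,P,x0 in(("rack",R,[.51,-.144,-.274]),("ubolt",Bo,[.52,-.1,-.274])):
  for cams in(("top","scene"),("top",),("scene",)):
    f=lambda q:np.ravel([proj(n,wld(q,np.array(L)/1e3))[0]-px for n,px,L in P if n in cams])
    s=least_squares(f,x0,loss="soft_l1");print(nm,cams,np.round(s.x,4),np.sqrt(np.mean(s.fun**2)))
    if nm=="rack": print("  groove",wld(s.x,[[0,.04,0]]))
E
python3 fit.py
```

```text
('top', 'scene') [0.5167 0.1332 0.0614 0.0056 0.0093] 0.42881584241648535
[[-0.4, 0.0], [0.0, -0.1], [0.2, 0.5], [-0.1, 0.4], [-0.1, 0.0], [-0.1, -0.1], [-0.3, 0.1], [-0.1, 0.4], [-0.7, 0.3], [-0.5, -0.2], [0.0, -0.0], [-0.5, -0.3], [-0.2, 1.0], [0.5, -0.5], [-0.1, -0.2], [-0.7, -0.1], [0.1, 0.6], [-0.7, -1.1]]
('top',) [0.5171 0.1329 0.0582 0.0045 0.0099] 0.2251265510454731
('scene',) [0.5163 0.1336 0.058  0.0068 0.0091] 0.5298409059976396
rack ('top', 'scene') [ 0.5124 -0.143  -0.2679] 0.40229835834863586
  groove [[ 0.52302192 -0.10440466  0.        ]]
rack ('top',) [ 0.5124 -0.1431 -0.2645] 0.2899994225353932
  groove [[ 0.52283204 -0.10448382  0.        ]]
rack ('scene',) [ 0.5124 -0.1427 -0.2718] 0.4631557815337719
  groove [[ 0.52312176 -0.10418115  0.        ]]
ubolt ('top', 'scene') [ 0.5213 -0.1053 -0.321 ] 1.4671368828622489
ubolt ('top',) [ 0.5198 -0.1046 -0.3528] 2.1225513635044773
ubolt ('scene',) [ 0.5214 -0.1058 -0.2832] 0.2719849960175848
```

Candidates:
- **U-bolts:** bright steel at scene (241,205) / top (309,223), and brass at (228,192) / (333,229). I choose the bright, wide one.
- **Stands:** grey with the red tube at scene (305,255), and pink at (385,225). I choose the grey one.

The close crops confirm both. The plate hole shows in both views and suggests the plate is about +5 mm off along the tube.

```bash
cat > go.py <<'E'
import sys
from h import *
from scipy.spatial.transform import Rotation as Ro
s=ctrl.get_state();R=Ro.from_quat(s["tcp_rot"])
x,y,z,yaw=map(float,sys.argv[1:5])
T=Ro.from_euler("z",yaw)*Ro.from_euler("x",np.pi)
print("t",s["time"],"at",np.round(s["eef_pos"],4),"F",np.round(s["contact_force"],1),"q",np.round(s["qpos"],2))
print("xyz",np.round(R.inv().apply(np.array([x,y,z])-s["eef_pos"]),4),"dr",np.round((R.inv()*T).as_rotvec(),4))
E
python3 go.py .42 .35 .231 .5; python3 go.py .522 -.1048 .2 -.268
```

```text
t 0.1 at [0.1699 0.6526 0.2301] F [ 0.4 -0.4  0.3] q [ 1.17  0.29  1.58 -0.    1.28 -0.15]
xyz [-0.2298  0.3183 -0.0005] dr [6.00e-04 2.10e-03 8.16e-01]
t 0.1 at [0.1699 0.6526 0.2301] F [ 0.4 -0.4  0.3] q [ 1.17  0.29  1.58 -0.    1.28 -0.15]
xyz [-0.6442  0.5317  0.0313] dr [1.500e-03 1.900e-03 1.584e+00]
```

```bash
python3 -m jog '[{"grip":0,"xyz":[-0.02,0.028,0],"dr":[0,0,0.07]},{"grip":0,"xyz":[-0.045,0.06,0],"dr":[0,0,0.16]},{"grip":0,"xyz":[-0.07,0.094,0],"dr":[0,0,0.25]},{"grip":0,"xyz":[-0.094,0.127,0],"dr":[0,0,0.34]},{"grip":0,"xyz":[-0.118,0.16,0],"dr":[0,0,0.43]},{"grip":0,"xyz":[-0.142,0.193,0],"dr":[0,0,0.52]},{"grip":0,"xyz":[-0.166,0.226,0],"dr":[0,0,0.61]},{"grip":0,"xyz":[-0.19,0.26,0],"dr":[0,0,0.7]},{"grip":0,"xyz":[-0.21,0.29,0],"dr":[0,0,0.77]},{"grip":0,"xyz":[-0.235,0.32,0],"dr":[0,0,0.82]},{"grip":0,"xyz":[-0.265,0.34,0],"dr":[0,0,0.9]},{"grip":0,"xyz":[-0.295,0.36,0],"dr":[0,0,0.98]}]'; python3 go.py .522 -.1048 .18 -.268
```

```text
time: 1.1
eef_pos: [0.4447, 0.2751, 0.2308]
tcp_rot: [0.986, 0.165, -0.0, 0.0]
contact_force: [-0.1, -0.4, 0.6]
opening: 0.996
t 1.1 at [0.4447 0.2751 0.2308] F [-0.1 -0.4  0.6] q [ 0.36 -0.05  1.95 -0.    1.25  0.03]
xyz [-0.0506  0.3844  0.0509] dr [3.000e-04 8.000e-04 5.998e-01]
```

```bash
python3 -m jog '[{"grip":0,"xyz":[-0.005,0.038,0],"dr":[0,0,0.06]},{"grip":0,"xyz":[-0.01,0.078,0],"dr":[0,0,0.13]},{"grip":0,"xyz":[-0.015,0.118,0],"dr":[0,0,0.2]},{"grip":0,"xyz":[-0.02,0.158,0],"dr":[0,0,0.27]},{"grip":0,"xyz":[-0.025,0.198,0],"dr":[0,0,0.34]},{"grip":0,"xyz":[-0.03,0.238,0],"dr":[0,0,0.41]},{"grip":0,"xyz":[-0.035,0.278,0.01],"dr":[0,0,0.48]},{"grip":0,"xyz":[-0.04,0.316,0.02],"dr":[0,0,0.54]},{"grip":0,"xyz":[-0.046,0.35,0.03],"dr":[0,0,0.58]},{"grip":0,"xyz":[-0.05,0.372,0.04],"dr":[0,0,0.6]},{"grip":0,"xyz":[-0.05,0.38,0.05],"dr":[0,0,0.6]},{"grip":0,"xyz":[-0.05,0.38,0.05],"dr":[0,0,0.6]}]'; python3 go.py .522 -.1048 .053 -.268;python3 - <<'E'
from h import *
a=ctrl.read_camera("scene")[120:270,160:360,::-1];b=ctrl.read_camera("top")[160:280,260:420,::-1]
cv2.imwrite("pics/a1.png",cv2.resize(a,None,fx=4,fy=4,interpolation=2));cv2.imwrite("pics/b1.png",cv2.resize(b,None,fx=5,fy=5,interpolation=2))
E
```

```text
time: 2.1
eef_pos: [0.5209, -0.0993, 0.1784]
tcp_rot: [0.991, -0.133, -0.002, -0.001]
contact_force: [-0.6, 0.7, -0.4]
opening: 0.999
t 2.1 at [ 0.5209 -0.0993  0.1784] F [-0.6  0.7 -0.4] q [-0.38  0.02  1.98  0.    1.15 -0.11]
xyz [0.0032 0.0051 0.1254] dr [-0.0006  0.0051  0.0014]
```

View pics/a1.png

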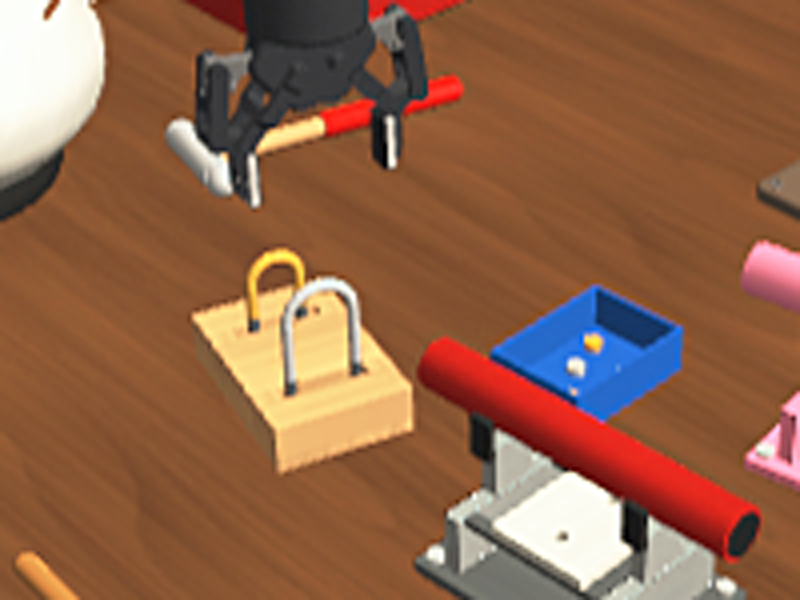

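The scene crop shows the open gripper level and square over the rack, with the steel U-bolt at about (320,285) in the crop and the brass one behind it. Descending.

```bash
python3 -m jog '[{"grip":0,"xyz":[0.003,0.005,0.015],"dr":[0,0.004,0]},{"grip":0,"xyz":[0.003,0.005,0.04],"dr":[0,0.004,0]},{"grip":0,"xyz":[0.003,0.005,0.07],"dr":[0,0.004,0]},{"grip":0,"xyz":[0.003,0.005,0.1],"dr":[0,0.004,0]},{"grip":0,"xyz":[0.003,0.005,0.118],"dr":[0,0.004,0]},{"grip":0,"xyz":[0.003,0.005,0.125],"dr":[0,0.004,0]},{"grip":0,"xyz":[0.003,0.005,0.125],"dr":[0,0.004,0]},{"grip":0,"xyz":[0.003,0.005,0.125],"dr":[0,0.004,0]}]'; python3 go.py .522 -.1048 .053 -.268;python3 - <<'E'
from h import *
a=ctrl.read_camera("scene")[120:270,160:360,::-1];b=ctrl.read_camera("top")[160:280,260:420,::-1]
cv2.imwrite("pics/a2.png",cv2.resize(a,None,fx=4,fy=4,interpolation=2));cv2.imwrite("pics/b2.png",cv2.resize(b,None,fx=5,fy=5,interpolation=2))
E
```

```text
time: 2.87
eef_pos: [0.5247, -0.1032, 0.0575]
tcp_rot: [0.991, -0.131, 0.003, 0.0]
contact_force: [-0.0, 0.1, 0.3]
opening: 1.001
t 2.8667 at [ 0.5247 -0.1032  0.0575] F [-0.   0.1  0.3] q [-0.38  0.19  2.04  0.    0.9  -0.12]
xyz [-0.0022  0.0023  0.0045] dr [ 0.0001 -0.0056  0.0056]
```

View pics/a2.png

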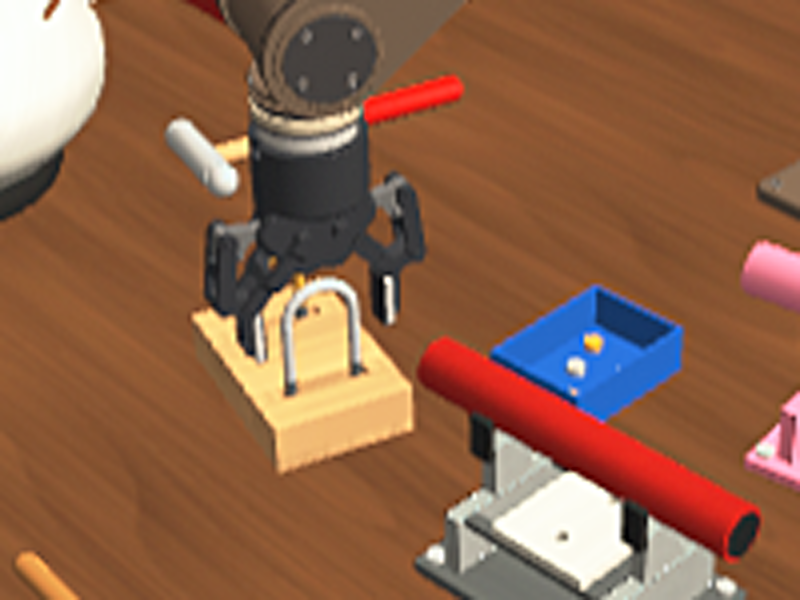

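View pics/b2.png

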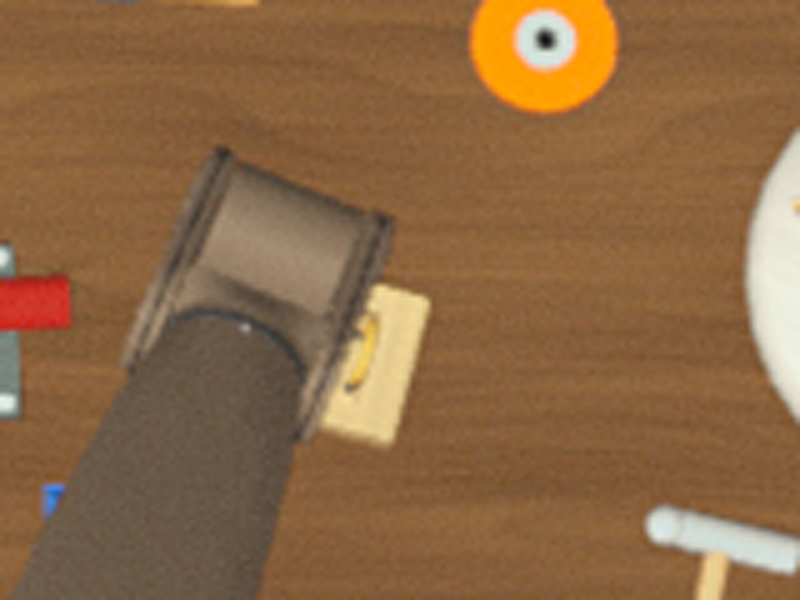

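Run:
```python
from h import *
# overlay of model bolt legs/bow and predicted gripper pad points on the current view
im=cv2.imread("pics/a2.png")
for L in wld([.522,-.1048,-.268],U()):
    p=(proj("scene",L+[0,0,.01])[0]-[160,120])*4; cv2.circle(im,tuple(p.astype(int)),2,(0,255,0),-1)
for P in wld([.5247,-.1032,-.268],[[-.0425,0,.083],[.0425,0,.083]]):
    p=(proj("scene",P)[0]-[160,120])*4; cv2.circle(im,tuple(p.astype(int)),5,(255,0,255),-1)
cv2.imwrite("pics/a2o.png",im)
```

```text
(no output)
```

View pics/a2o.png

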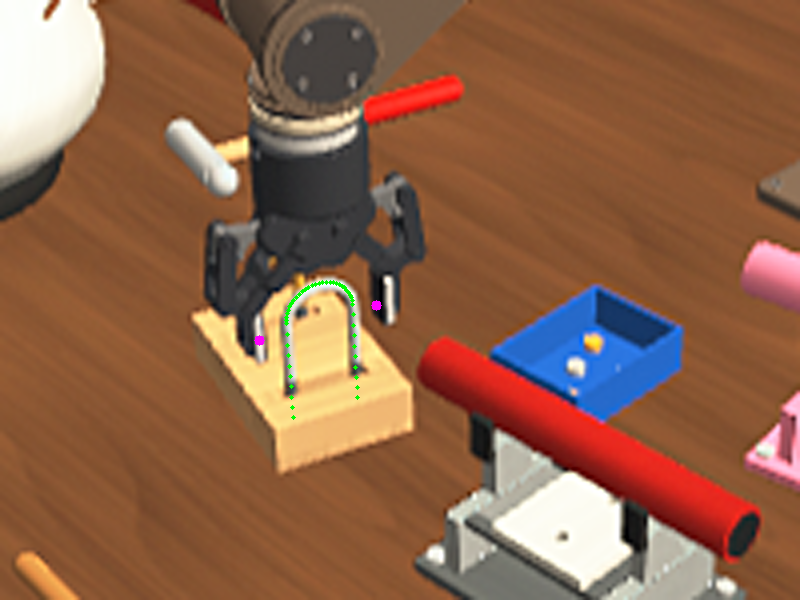

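The overlay of my fitted model lies on the steel U-bolt and the two pads straddle it. The top view is hidden by the arm. Small correction, then I'll close.

```bash
python3 -m jog '[{"grip":0,"xyz":[-0.002,0.002,0.003],"dr":[0,-0.003,0.004]},{"grip":0.2,"xyz":[-0.002,0.002,0.004],"dr":[0,-0.003,0.004]},{"grip":0.3,"xyz":[-0.002,0.002,0.004],"dr":[0,-0.003,0.004]},{"grip":0.5,"xyz":[-0.002,0.002,0.004],"dr":[0,-0.003,0.004]},{"grip":1,"xyz":[-0.002,0.002,0.004],"dr":[0,-0.003,0.004]},{"grip":1,"xyz":[-0.002,0.002,0.004],"dr":[0,-0.003,0.004]},{"grip":1,"xyz":[-0.002,0.002,0.004],"dr":[0,-0.003,0.004]},{"grip":1,"xyz":[-0.002,0.002,0.004],"dr":[0,-0.003,0.004]},{"grip":1,"xyz":[-0.002,0.002,0.004],"dr":[0,-0.003,0.004]}]' 90; python3 go.py .522 -.1048 .053 -.268
```

```text
time: 3.72
eef_pos: [0.522, -0.1056, 0.0532]
tcp_rot: [0.991, -0.134, 0.001, 0.0]
contact_force: [-1.8, -0.6, 5.2]
opening: 0.626
t 3.7167 at [ 0.522  -0.1056  0.0532] F [-1.8 -0.6  5.2] q [-0.39  0.2   2.04  0.    0.9  -0.12]
xyz [-0.0002 -0.0008  0.0002] dr [ 0.0003 -0.0022  0.    ]
```

```bash
python3 -m jog '[{"grip":1,"xyz":[0,0,-0.004],"dr":[0,0,0]},{"grip":1,"xyz":[0,0,-0.014],"dr":[0,0,0]},{"grip":1,"xyz":[0,0,-0.03],"dr":[0,0,0]},{"grip":1,"xyz":[0,0,-0.055],"dr":[0,0,0]},{"grip":1,"xyz":[0,0,-0.085],"dr":[0,0,0]},{"grip":1,"xyz":[0,0,-0.115],"dr":[0,0,0]},{"grip":1,"xyz":[0,0,-0.14],"dr":[0,0,0]},{"grip":1,"xyz":[0,0,-0.155],"dr":[0,0,0]},{"grip":1,"xyz":[0,0,-0.16],"dr":[0,0,0]},{"grip":1,"xyz":[0,0,-0.16],"dr":[0,0,0]}]'; python3 go.py .517 .133 .213 .06;python3 - <<'E'
from h import *
a=ctrl.read_camera("scene")[100:250,160:360,::-1]
cv2.imwrite("pics/a3.png",cv2.resize(a,None,fx=4,fy=4,interpolation=2))
E
```

```text
time: 4.55
eef_pos: [0.5217, -0.1054, 0.2139]
tcp_rot: [0.991, -0.134, 0.002, 0.0]
contact_force: [-0.5, 0.5, -1.6]
opening: 0.632
t 4.55 at [ 0.5217 -0.1054  0.2139] F [-0.5  0.5 -1.6] q [-0.39 -0.02  1.95  0.    1.21 -0.12]
xyz [-0.0676 -0.2286  0.0006] dr [ 0.001  -0.0038 -0.3279]
```

View pics/a3.png

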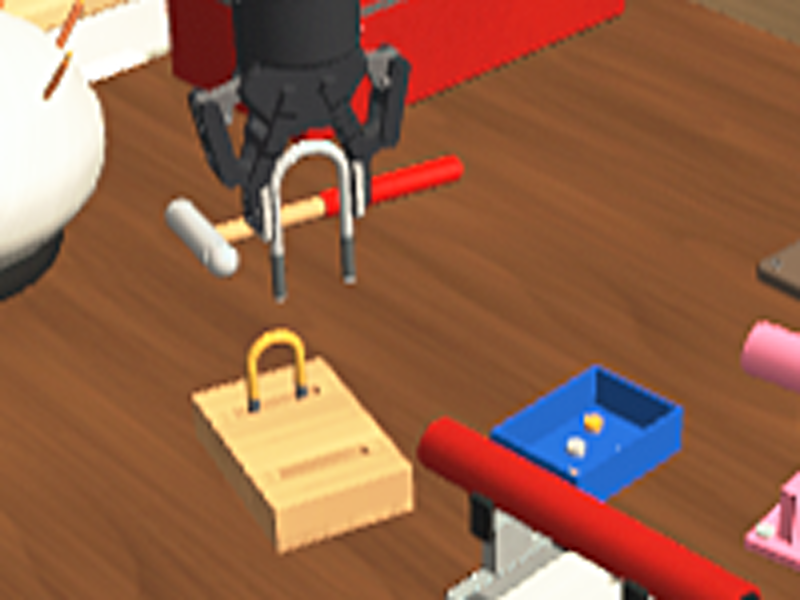

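The crop shows the steel U-bolt clear of the rack, upright between the pads, with its dark leg tips at (278,298) and (349,280). Moving it over the grey stand.

```bash
python3 go.py .5164 .1387 .213 .06 | tail -1; python3 -m jog '[{"grip":1,"xyz":[-0.002,-0.008,0],"dr":[0,0,-0.01]},{"grip":1,"xyz":[-0.007,-0.024,0],"dr":[0,0,-0.03]},{"grip":1,"xyz":[-0.014,-0.048,0],"dr":[0,0,-0.06]},{"grip":1,"xyz":[-0.022,-0.076,0],"dr":[0,0,-0.1]},{"grip":1,"xyz":[-0.031,-0.105,0],"dr":[0,0,-0.14]},{"grip":1,"xyz":[-0.04,-0.134,0],"dr":[0,0,-0.18]},{"grip":1,"xyz":[-0.048,-0.163,0],"dr":[0,0,-0.22]},{"grip":1,"xyz":[-0.056,-0.19,0],"dr":[0,-0.004,-0.26]},{"grip":1,"xyz":[-0.062,-0.212,0],"dr":[0,-0.004,-0.29]},{"grip":1,"xyz":[-0.067,-0.226,0],"dr":[0,-0.004,-0.315]},{"grip":1,"xyz":[-0.069,-0.232,0],"dr":[0,-0.004,-0.326]},{"grip":1,"xyz":[-0.069,-0.234,0],"dr":[0,-0.004,-0.328]}]'; python3 -m jog '[{"grip":1,"xyz":[0,0,0],"dr":[0,0,0]},{"grip":1,"xyz":[0,0,0],"dr":[0,0,0]},{"grip":1,"xyz":[0,0,0],"dr":[0,0,0]}]'
python3 go.py .5164 .1387 .19 .06;python3 - <<'E'
from h import *
a=ctrl.read_camera("scene")[110:260,210:410,::-1]
cv2.imwrite("pics/a4.png",cv2.resize(a,None,fx=4,fy=4,interpolation=2))
E
```

```text
xyz [-0.0689 -0.2339 -0.001 ] dr [ 1.00e-04 -8.00e-04 -3.28e-01]
time: 5.6
eef_pos: [0.5153, 0.1399, 0.2104]
tcp_rot: [1.0, 0.031, -0.003, -0.0]
contact_force: [0.4, -0.1, -1.4]
opening: 0.634
time: 5.85
eef_pos: [0.5167, 0.1378, 0.2119]
tcp_rot: [1.0, 0.029, -0.002, 0.0]
contact_force: [-0.4, -0.0, -0.5]
opening: 0.626
t 5.85 at [0.5167 0.1378 0.2119] F [-0.4 -0.  -0.5] q [ 0.07 -0.    1.94  0.    1.21  0.01]
xyz [-0.0001 -0.0009  0.0219] dr [-0.0001  0.0035 -0.0015]
```

View pics/a4.png

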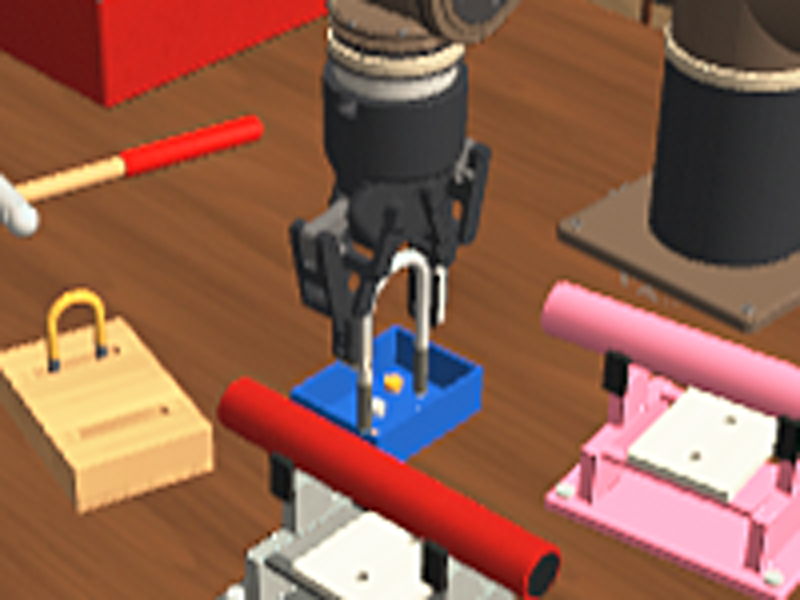

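Run:
```python
from h import *
im=cv2.imread("pics/a4.png")
for L in wld([.5167,.1378,.059],U()):
    p=(proj("scene",L+[0,0,.169])[0]-[210,110]+.5)*4-.5; cv2.circle(im,tuple(p.round().astype(int)),1,(0,255,0),-1)
im=im[220:460,300:500]
cv2.imwrite("pics/a4o.png",cv2.resize(im,None,fx=2.5,fy=2.5))
```

```text
(no output)
```

View pics/a4o.png

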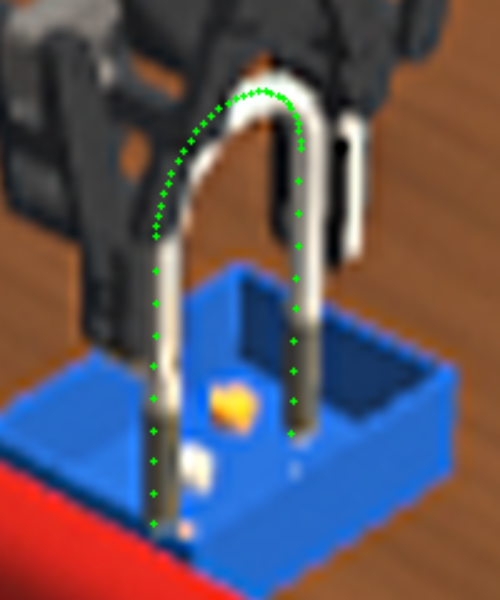

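Run:
```python
from h import *
m=lambda p:(np.array(p)/2.5+[300,220]+.5)/4-.5+[210,110]
P=[(m((161,530)),(24,0,0.5)),(m((301,435)),(-24,0,0.5)),(m((268,91)),(0,0,102)),(m((169,300)),(24,0,52)),(m((312,240)),(-24,0,52))]
for z in(.167,.169,.171):
    f=lambda q:np.ravel([proj("scene",wld([q[0],q[1],.059],np.array([[L[0],L[2]*q[2],L[2]]])/1e3)+[0,0,z])[0]-px for px,L in P])
    s=least_squares(f,[.517,.138,0]);print(z,np.round(s.x,4),np.round(s.fun,1))
for n in("scene","top"): print(n,ray(n,(1,1),.06)[:0])
print("hole scene",ray("scene",((463+.5)/4-.5+185,(376+.5)/4-.5+160),.06))
```

```text
0.167 [0.51   0.1355 0.0288] [ 0.5 -1.9  0.3 -1.4 -1.4  0.6  0.4  2.8  0.3 -0. ]
0.169 [0.5121 0.1375 0.0299] [ 0.4 -1.9  0.3 -1.4 -1.3  0.6  0.4  2.8  0.3 -0.1]
0.171 [0.5142 0.1394 0.0311] [ 0.4 -1.8  0.3 -1.4 -1.3  0.5  0.4  2.8  0.3 -0.1]
scene []
top []
hole scene [0.53938836 0.14160866 0.06      ]
```

Run:
```python
from h import *
m=lambda p:(np.array(p)/2.5+[300,220]+.5)/4-.5+[210,110]
# use horizontal residuals on legs, full on apex/tips
P=[(m((161,530)),(24,0,0),1),(m((301,436)),(-24,0,0),1),(m((268,91)),(0,0,102),1),(m((169,300)),(24,0,61),0),(m((312,240)),(-24,0,53),0)]
for x in(.515,.517,.519):
    def f(q):
        r=[]
        for px,L,w in P:
            d=proj("scene",wld([x,q[0],.059],np.array([[L[0],L[2]*q[2],L[2]]])/1e3)+[0,0,q[1]])[0]-px
            r+=[d[0],d[1]*w]
        return np.array(r)
    s=least_squares(f,[.138,.169,0]);print(x,np.round(s.x,4),np.round(s.fun,1))
```

```text
0.515 [0.14   0.1697 0.0374] [ 0.3 -0.9  0.1 -0.6 -1.2  1.4  0.6  0.   0.4  0. ]
0.517 [0.1419 0.1716 0.0385] [ 0.2 -0.9  0.1 -0.6 -1.2  1.3  0.6  0.   0.4  0. ]
0.519 [0.1437 0.1735 0.0396] [ 0.2 -0.8  0.1 -0.6 -1.1  1.3  0.5  0.   0.4  0. ]
```

```bash
python3 -m jog '[{"grip":1,"xyz":[0,0,0.008],"dr":[0,0.002,0]},{"grip":1,"xyz":[0,0,0.02],"dr":[0,0.002,0]},{"grip":1,"xyz":[0,0,0.03],"dr":[0,0.002,0]},{"grip":1,"xyz":[0,0,0.035],"dr":[0,0.002,0]},{"grip":1,"xyz":[0,0,0.04],"dr":[0,0.002,0]},{"grip":1,"xyz":[0,0,0.045],"dr":[0,0.002,0]},{"grip":1,"xyz":[0,0,0.05],"dr":[0,0.002,0]},{"grip":1,"xyz":[0,0,0.055],"dr":[0,0.002,0]},{"grip":1,"xyz":[0,0,0.06],"dr":[0,0.002,0]},{"grip":1,"xyz":[0,0,0.062],"dr":[0,0.002,0]},{"grip":1,"xyz":[0,0,0.062],"dr":[0,0.002,0]}]'
python3 go.py .5164 .1387 .11 .06;python3 - <<'E'
from h import *
a=ctrl.read_camera("scene")[150:270,250:370,::-1]
cv2.imwrite("pics/a5.png",cv2.resize(a,None,fx=5,fy=5,interpolation=2))
b=ctrl.read_camera("top")[160:280,160:320,::-1]
cv2.imwrite("pics/b5.png",cv2.resize(b,None,fx=5,fy=5,interpolation=2))
E
```

```text
time: 6.82
eef_pos: [0.5161, 0.1387, 0.1495]
tcp_rot: [1.0, 0.03, -0.001, -0.0]
contact_force: [0.5, 0.3, -1.2]
opening: 0.627
t 6.8167 at [0.5161 0.1387 0.1495] F [ 0.5  0.3 -1.2] q [0.07 0.06 1.99 0.   1.09 0.01]
xyz [0.0004 0.     0.0395] dr [-0.0003  0.0022  0.    ]
```

View pics/a5.png

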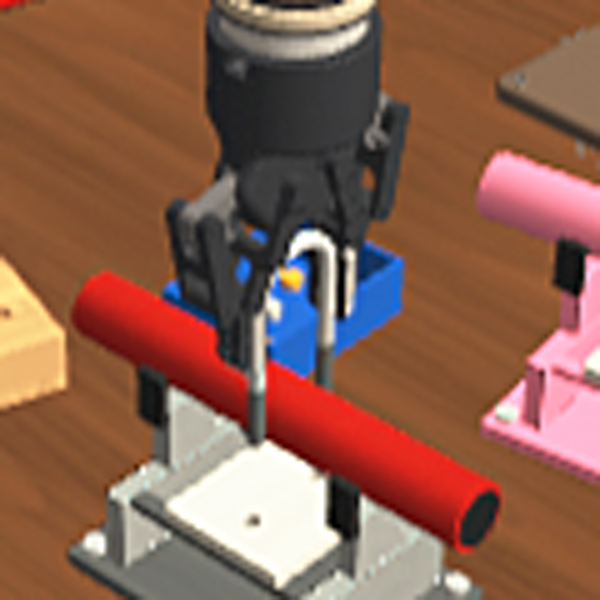

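Run:
```python
from h import *
u=(np.array([256,441])+.5)/5-.5+[250,150]
h=(np.array([252,519])+.5)/5-.5+[250,150]
for z in(.1045,.1065,.1085):
    X=ray("scene",u,z);d=X.copy();d[2]=.06
    print(z,X,(proj("scene",d)[0]-[250,150]+.5)*5-.5, ray("scene",h,.06)-d)
```

```text
0.1045 [0.53554405 0.13839992 0.1045    ] [254.90085443 513.33498276] [ 3.91783193e-03  2.00812810e-03 -5.55111512e-17]
0.1065 [0.53729482 0.14014392 0.1065    ] [254.84968489 516.70246026] [ 2.16705807e-03  2.64131277e-04 -5.55111512e-17]
0.1085 [0.53904559 0.14188792 0.1085    ] [254.79835741 520.08033137] [ 4.16284207e-04 -1.47986555e-03 -5.55111512e-17]
```

View pics/b5.png

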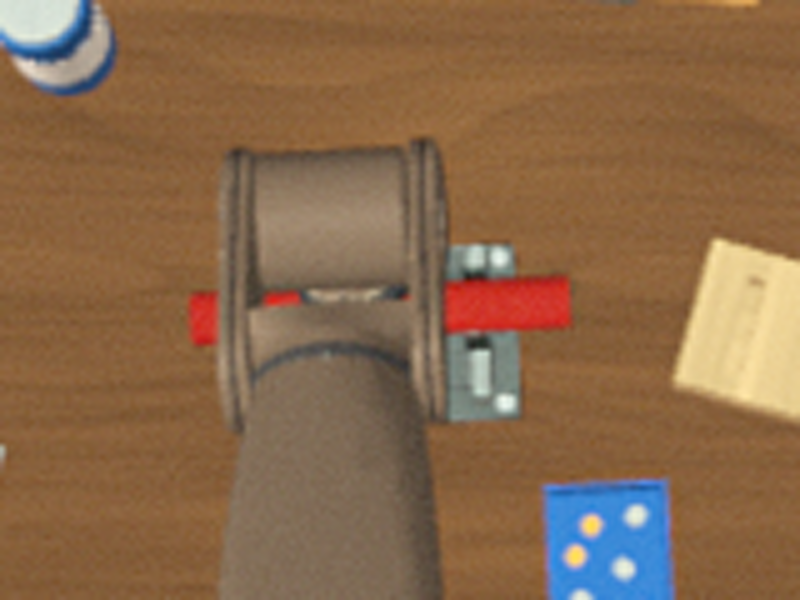

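The leg tip at (256,440) is clear of the tube, and the hole is at (252,519). Straight down lands within about 2 mm of it. I'll lower further.

```bash
python3 -m jog '[{"grip":1,"xyz":[0,0.001,0.006],"dr":[0,0,0]},{"grip":1,"xyz":[0,0.001,0.014],"dr":[0,0,0]},{"grip":1,"xyz":[0,0.001,0.022],"dr":[0,0,0]},{"grip":1,"xyz":[0,0.001,0.029],"dr":[0,0,0]},{"grip":1,"xyz":[0,0.001,0.034],"dr":[0,0,0]},{"grip":1,"xyz":[0,0.001,0.036],"dr":[0,0,0]},{"grip":1,"xyz":[0,0.001,0.036],"dr":[0,0,0]},{"grip":1,"xyz":[0,0.001,0.036],"dr":[0,0,0]}]'
python3 go.py .5164 .1387 .105 .06;python3 - <<'E'
from h import *
a=ctrl.read_camera("scene")[180:280,270:350,::-1]
cv2.imwrite("pics/a6.png",cv2.resize(a,None,fx=6,fy=6,interpolation=2))
E
```

```text
time: 7.58
eef_pos: [0.5165, 0.1377, 0.1142]
tcp_rot: [1.0, 0.03, -0.001, -0.0]
contact_force: [-0.2, 0.4, -0.5]
opening: 0.63
t 7.5833 at [0.5165 0.1377 0.1142] F [-0.2  0.4 -0.5] q [0.07 0.11 2.01 0.   1.02 0.01]
xyz [-0.0001 -0.001   0.0092] dr [-0.0004  0.0011  0.    ]
```

View pics/a6.png

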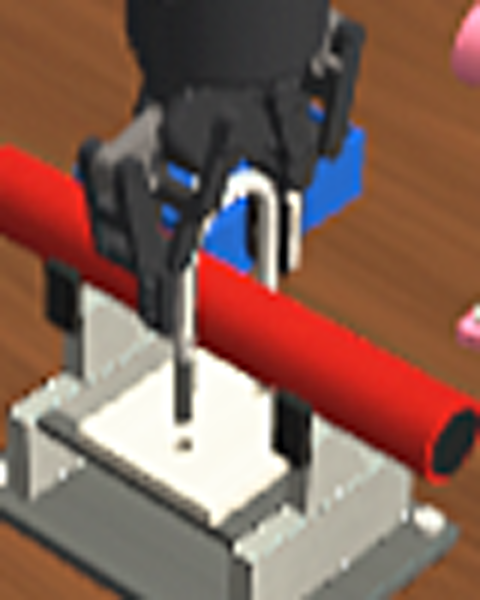

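The tip at (182,423) is directly above the hole at (183,443), about 11 mm up. I'll feel downward in small steps.

```bash
python3 -m jog '[{"grip":1,"xyz":[0,0,0.002],"dr":[0,0,0]},{"grip":1,"xyz":[0,0,0.004],"dr":[0,0,0]},{"grip":1,"xyz":[0,0,0.006],"dr":[0,0,0]},{"grip":1,"xyz":[0,0,0.008],"dr":[0,0,0]},{"grip":1,"xyz":[0,0,0.009],"dr":[0,0,0]},{"grip":1,"xyz":[0,0,0.009],"dr":[0,0,0]}]'
python3 -m jog '[{"grip":1,"xyz":[0,0,0.0005],"dr":[0,0,0]},{"grip":1,"xyz":[0,0,0.001],"dr":[0,0,0]}]'
python3 -m jog '[{"grip":1,"xyz":[0,0,0.0005],"dr":[0,0,0]},{"grip":1,"xyz":[0,0,0.001],"dr":[0,0,0]}]'
```

```text
time: 8.13
eef_pos: [0.5162, 0.1377, 0.1048]
tcp_rot: [1.0, 0.03, -0.001, -0.0]
contact_force: [0.1, 0.5, -1.8]
opening: 0.633
time: 8.3
eef_pos: [0.5166, 0.1377, 0.1043]
tcp_rot: [1.0, 0.03, -0.0, -0.0]
contact_force: [0.1, 0.1, -1.8]
opening: 0.633
time: 8.47
eef_pos: [0.5165, 0.1377, 0.1033]
tcp_rot: [1.0, 0.03, -0.0, -0.0]
contact_force: [0.4, 0.4, -1.5]
opening: 0.627
```

```bash
for i in 1 ; do python3 -m jog '[{"grip":1,"xyz":[0,0,0.0005],"dr":[0,0,0]},{"grip":1,"xyz":[0,0,0.001],"dr":[0,0,0]}]'|sed -n '2p;4p'
python3 -m jog '[{"grip":1,"xyz":[0,0,0.0005],"dr":[0,0,0]},{"grip":1,"xyz":[0,0,0.001],"dr":[0,0,0]}]'|sed -n '2p;4p'; done
```

```text
eef_pos: [0.5165, 0.1377, 0.1022]
contact_force: [0.2, -0.1, -0.9]
eef_pos: [0.5166, 0.1376, 0.1014]
contact_force: [-1.1, -0.5, -0.1]
```

```bash
python3 -m jog '[{"grip":1,"xyz":[0,0,0.0005],"dr":[0,0,0]},{"grip":1,"xyz":[0,0,0.001],"dr":[0,0,0]}]'|sed -n '2p;4p'
```

```text
eef_pos: [0.5167, 0.1375, 0.1004]
contact_force: [0.3, -2.1, 0.1]
```

```bash
python3 -m jog '[{"grip":1,"xyz":[0,0,0.0005],"dr":[0,0,0]},{"grip":1,"xyz":[0,0,0.0008],"dr":[0,0,0]}]'|sed -n '2p;4p'
```

```text
eef_pos: [0.5167, 0.1375, 0.0995]
contact_force: [1.2, -1.8, -0.3]
```

```bash
python3 -m jog '[{"grip":1,"xyz":[0,0.0004,0.0005],"dr":[0,0,0]},{"grip":1,"xyz":[0,0.0006,0.001],"dr":[0,0,0]},{"grip":1,"xyz":[0,0.0006,0.0015],"dr":[0,0,0]}]'|sed -n '2p;4p'
python3 - <<'E'
from h import *
a=ctrl.read_camera("scene")[180:280,270:350,::-1]
cv2.imwrite("pics/a7.png",cv2.resize(a,None,fx=6,fy=6,interpolation=2))
E
```

```text
eef_pos: [0.5165, 0.1372, 0.0978]
contact_force: [0.2, -0.5, -1.0]
```

View pics/a7.png

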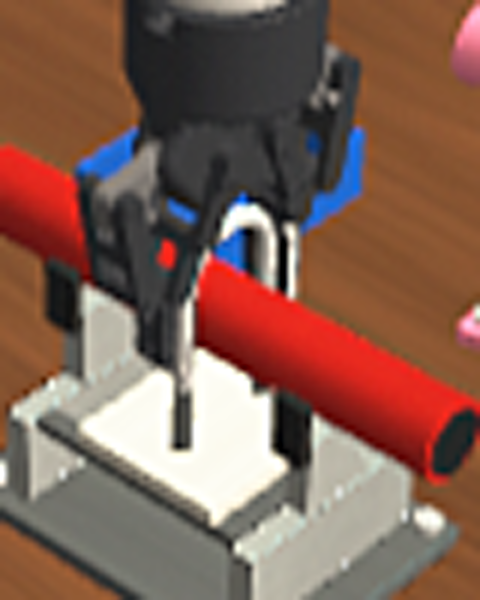

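The leg now covers the hole at (181,447), and the side force has eased. It seems to be entering.

```bash
python3 -m jog '[{"grip":1,"xyz":[0,0,0.001],"dr":[0,0,0]},{"grip":1,"xyz":[0,0,0.002],"dr":[0,0,0]},{"grip":1,"xyz":[0,0,0.003],"dr":[0,0,0]}]'|sed -n '2p;4p'
```

```text
eef_pos: [0.5165, 0.1371, 0.0948]
contact_force: [0.5, -0.2, -1.1]
```

```bash
python3 -m jog '[{"grip":1,"xyz":[0,0,0.001],"dr":[0,0,0]},{"grip":1,"xyz":[0,0,0.002],"dr":[0,0,0]},{"grip":1,"xyz":[0,0,0.003],"dr":[0,0,0]}]'|sed -n '2p;4p'
```

```text
eef_pos: [0.5164, 0.1371, 0.0918]
contact_force: [0.0, -0.4, -1.5]
```

```bash
python3 -m jog '[{"grip":1,"xyz":[0,0,0.001],"dr":[0,0,0]},{"grip":1,"xyz":[0,0,0.002],"dr":[0,0,0]},{"grip":1,"xyz":[0,0,0.003],"dr":[0,0,0]}]'|sed -n '2p;4p'
```

```text
eef_pos: [0.5165, 0.1371, 0.0888]
contact_force: [1.1, -0.7, -0.4]
```

```bash
python3 -m jog '[{"grip":1,"xyz":[0,0.0002,0.001],"dr":[0,0,0]},{"grip":1,"xyz":[0,0.0002,0.0025],"dr":[0,0,0]},{"grip":1,"xyz":[0,0.0002,0.004],"dr":[0,0,0]},{"grip":1,"xyz":[0,0.0002,0.005],"dr":[0,0,0]}]'|sed -n '2p;4p'
```

```text
eef_pos: [0.5163, 0.137, 0.0836]
contact_force: [0.4, -0.6, -1.0]
```

```bash
python3 -m jog '[{"grip":1,"xyz":[0,0,0.001],"dr":[0,0,0]},{"grip":1,"xyz":[0,0,0.002],"dr":[0,0,0]},{"grip":1,"xyz":[0,0,0.003],"dr":[0,0,0]},{"grip":1,"xyz":[0,0,0.004],"dr":[0,0,0]}]'|sed -n '2p;4p'
```

```text
eef_pos: [0.5164, 0.137, 0.0798]
contact_force: [0.1, -0.2, -1.7]
```

```bash
python3 -m jog '[{"grip":1,"xyz":[0,0,0.0005],"dr":[0,0,0]},{"grip":1,"xyz":[0,0,0.001],"dr":[0,0,0]},{"grip":1,"xyz":[0,0,0.0015],"dr":[0,0,0]}]'|sed -n '2p;4p'
```

```text
eef_pos: [0.5165, 0.1369, 0.0784]
contact_force: [1.3, -0.9, -1.2]
```

Free so far. The bow should meet the tube at a TCP height of about 0.076 to 0.074, so I'll use half-millimetre steps from here.

```bash
python3 -m jog '[{"grip":1,"xyz":[0,0,0.0005],"dr":[0,0,0]},{"grip":1,"xyz":[0,0,0.001],"dr":[0,0,0]}]'|sed -n '2p;4p'
```

```text
eef_pos: [0.5165, 0.1369, 0.0774]
contact_force: [0.4, -0.2, -1.0]
```

```bash
python3 -m jog '[{"grip":1,"xyz":[0,0,0.0005],"dr":[0,0,0]},{"grip":1,"xyz":[0,0,0.001],"dr":[0,0,0]}]'|sed -n '2p;4p'
```

```text
eef_pos: [0.5165, 0.1369, 0.0764]
contact_force: [-0.4, 0.3, -0.8]
```

```bash
python3 -m jog '[{"grip":1,"xyz":[0,0,0.0005],"dr":[0,0,0]},{"grip":1,"xyz":[0,0,0.001],"dr":[0,0,0]}]'|sed -n '2p;4p'
```

```text
eef_pos: [0.5168, 0.137, 0.0761]
contact_force: [-1.9, 0.2, 5.2]
```

```bash
python3 -m jog '[{"grip":1,"xyz":[0,0,0.0005],"dr":[0,0,0]}]'|sed -n '2p;4p'
```

```text
eef_pos: [0.5168, 0.137, 0.076]
contact_force: [-4.0, -1.4, 8.6]
```

```bash
python3 -m jog '[{"grip":1,"xyz":[-0.0003,0,0.0005],"dr":[0,0,0]}]'|sed -n '2p;4p'
```

```text
eef_pos: [0.5169, 0.137, 0.0759]
contact_force: [-3.5, -0.8, 8.0]
```

```bash
python3 -m jog '[{"grip":1,"xyz":[-0.0001,0,0.0005],"dr":[0,0,0]}]'|sed -n '2p;4p'
```

```text
eef_pos: [0.5169, 0.137, 0.0757]
contact_force: [-4.4, -0.3, 8.5]
```

```bash
python3 -m jog '[{"grip":1,"xyz":[0,0,0.0005],"dr":[0,0,0]}]'|sed -n '2p;4p'
```

```text
eef_pos: [0.5169, 0.137, 0.0752]
contact_force: [-4.0, -0.3, 8.5]
```

```bash
python3 -m jog '[{"grip":1,"xyz":[0,0,0.0005],"dr":[0,0,0]}]'|sed -n '2p;4p'
```

```text
eef_pos: [0.5169, 0.137, 0.0748]
contact_force: [-4.0, -0.1, 8.9]
```

The tube is sliding at about 9 to 10 N. I'll carry on.

```bash
python3 -m jog '[{"grip":1,"xyz":[0,0,0.0005],"dr":[0,0,0]},{"grip":1,"xyz":[0,0,0.001],"dr":[0,0,0]}]'|sed -n '2p;4p'
```

```text
eef_pos: [0.5169, 0.137, 0.0738]
contact_force: [-3.9, -0.4, 8.8]
```

```bash
python3 -m jog '[{"grip":1,"xyz":[0,0,0.0005],"dr":[0,0,0]},{"grip":1,"xyz":[0,0,0.001],"dr":[0,0,0]}]'|sed -n '2p;4p'
```

```text
eef_pos: [0.5169, 0.137, 0.0728]
contact_force: [-4.2, -0.9, 8.2]
```

```bash
python3 -m jog '[{"grip":1,"xyz":[0,0,0.0005],"dr":[0,0,0]}]'|sed -n '2p;4p'
```

```text
eef_pos: [0.5169, 0.137, 0.0723]
contact_force: [-3.8, -0.4, 8.2]
```

```bash
python3 -m jog '[{"grip":1,"xyz":[0,0,0.0005],"dr":[0,0,0]}]'|sed -n '2p;4p'
```

```text
eef_pos: [0.5169, 0.137, 0.0718]
contact_force: [-3.3, -1.1, 8.0]
```

```bash
python3 -m jog '[{"grip":1,"xyz":[0,0,0.0005],"dr":[0,0,0]}]'|sed -n '2p;4p'
```

```text
eef_pos: [0.5169, 0.137, 0.0713]
contact_force: [-2.9, -0.3, 7.7]
```

```bash
python3 -m jog '[{"grip":1,"xyz":[0,0,0.0004],"dr":[0,0,0]}]'|sed -n '2p;4p'
```

```text
eef_pos: [0.5169, 0.137, 0.0709]
contact_force: [-3.5, -0.5, 8.0]
```

```bash
python3 -m jog '[{"grip":1,"xyz":[0,0,0.0004],"dr":[0,0,0]}]'|sed -n '2p;4p'
```

```text
eef_pos: [0.5169, 0.137, 0.0706]
contact_force: [-4.8, -0.2, 11.2]
```

```bash
python3 -m jog '[{"grip":1,"xyz":[0,0,0.0004],"dr":[0,0,0]}]'|sed -n '2p;4p'
```

```text
eef_pos: [0.5169, 0.137, 0.0706]
contact_force: [-6.0, -0.4, 12.9]
```

```bash
python3 -m jog '[{"grip":1,"xyz":[0,0,0.0004],"dr":[0,0,0]}]'|sed -n '2p;4p'
```

```text
eef_pos: [0.517, 0.137, 0.0706]
contact_force: [-7.0, -1.3, 15.3]
```

```bash
python3 -m jog '[{"grip":1,"xyz":[0,0,0.0003],"dr":[0,0,0]},{"grip":1,"xyz":[0,0,0.0003],"dr":[0,0,0]}]'|sed -n '2p;4p'
python3 - <<'E'
from h import *
a=ctrl.read_camera("scene")[180:280,270:350,::-1]
cv2.imwrite("pics/a8.png",cv2.resize(a,None,fx=6,fy=6,interpolation=2))
E
```

```text
eef_pos: [0.517, 0.137, 0.0706]
contact_force: [-7.3, -0.4, 14.7]
```

View pics/a8.png

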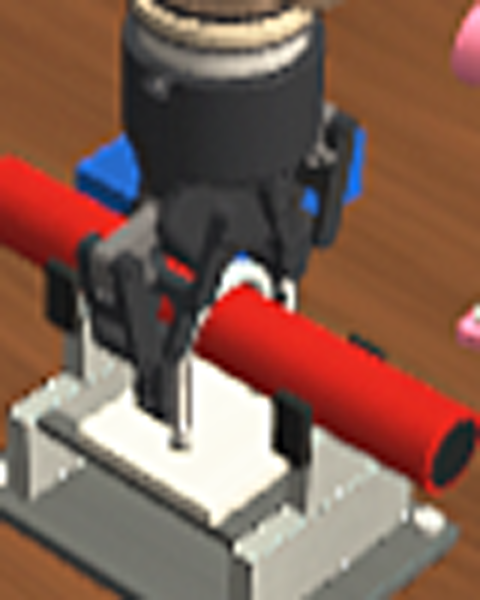

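The tube's near end has dropped from (455,443) to (453,455) in the crop, which is about 5.5 mm. The bow at (245,275) sits on the tube, and the force rose at the hard stop. Next I'll unload, let go and rise.

```bash
python3 -m jog '[{"grip":1,"xyz":[0,0,-0.0008],"dr":[0,0,0]},{"grip":1,"xyz":[0,0,-0.0014],"dr":[0,0,0]},{"grip":1,"xyz":[0,0,-0.0014],"dr":[0,0,0]}]' 30; python3 -m jog '[{"grip":0.2,"xyz":[0,0,0],"dr":[0,0,0]},{"grip":0.1,"xyz":[0,0,0],"dr":[0,0,0]},{"grip":0,"xyz":[0,0,0],"dr":[0,0,0]},{"grip":0,"xyz":[0,0,0],"dr":[0,0,0]},{"grip":0,"xyz":[0,0,0],"dr":[0,0,0]},{"grip":0,"xyz":[0,0,0],"dr":[0,0,0]}]'
```

```text
time: 13.4
eef_pos: [0.5169, 0.137, 0.0707]
tcp_rot: [1.0, 0.03, 0.0, -0.0]
contact_force: [-3.3, -0.7, 7.7]
opening: 0.632
time: 13.9
eef_pos: [0.5159, 0.1369, 0.0687]
tcp_rot: [1.0, 0.03, -0.001, -0.0]
contact_force: [-0.7, -0.2, 1.1]
opening: 0.999
```

```bash
python3 -m jog '[{"grip":0,"xyz":[0,0,-0.006],"dr":[0,0,0]},{"grip":0,"xyz":[0,0,-0.016],"dr":[0,0,0]},{"grip":0,"xyz":[0,0,-0.03],"dr":[0,0,0]},{"grip":0,"xyz":[0,0,-0.05],"dr":[0,0,0]},{"grip":0,"xyz":[0,0,-0.075],"dr":[0,0,0]},{"grip":0,"xyz":[0,0,-0.1],"dr":[0,0,0]},{"grip":0,"xyz":[0,0,-0.125],"dr":[0,0,0]},{"grip":0,"xyz":[0,0,-0.15],"dr":[0,0,0]},{"grip":0,"xyz":[0,-0.03,-0.17],"dr":[0,0,0]},{"grip":0,"xyz":[0,-0.065,-0.18],"dr":[0,0,0]},{"grip":0,"xyz":[0,-0.1,-0.18],"dr":[0,0,0]},{"grip":0,"xyz":[0,-0.135,-0.18],"dr":[0,0,0]}]';python3 -m jog '[{"grip":0,"xyz":[0,-0.035,0],"dr":[0,0,0]},{"grip":0,"xyz":[0,-0.07,0],"dr":[0,0,0]},{"grip":0,"xyz":[0,-0.1,0],"dr":[0,0,0]},{"grip":0,"xyz":[0,-0.1,0],"dr":[0,0,0]},{"grip":0,"xyz":[0,-0.1,0],"dr":[0,0,0]}]'
python3 - <<'E'
from h import *
a=ctrl.read_camera("scene")[:,:,::-1]
cv2.imwrite("pics/s9.png",a)
cv2.imwrite("pics/a9.png",cv2.resize(a[190:290,260:350],None,fx=6,fy=6,interpolation=2))
b=ctrl.read_camera("top")[:,:,::-1];cv2.imwrite("pics/t9.png",b)
cv2.imwrite("pics/b9.png",cv2.resize(b[200:260,190:275],None,fx=9,fy=9,interpolation=2))
E
```

```text
time: 14.9
eef_pos: [0.5088, 0.2731, 0.2522]
tcp_rot: [1.0, 0.03, 0.002, -0.001]
contact_force: [0.3, -0.2, 0.2]
opening: 1.002
time: 15.32
eef_pos: [0.5017, 0.3728, 0.2499]
tcp_rot: [1.0, 0.031, -0.0, -0.0]
contact_force: [-0.5, -0.0, -1.1]
opening: 0.999
```

View pics/a9.png

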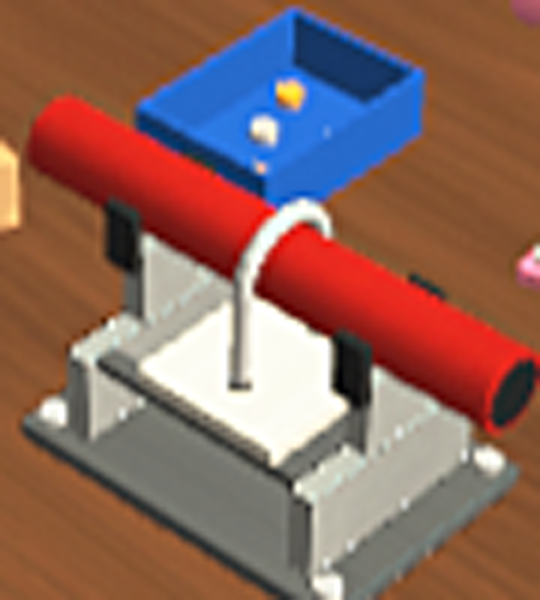

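View pics/b9.png

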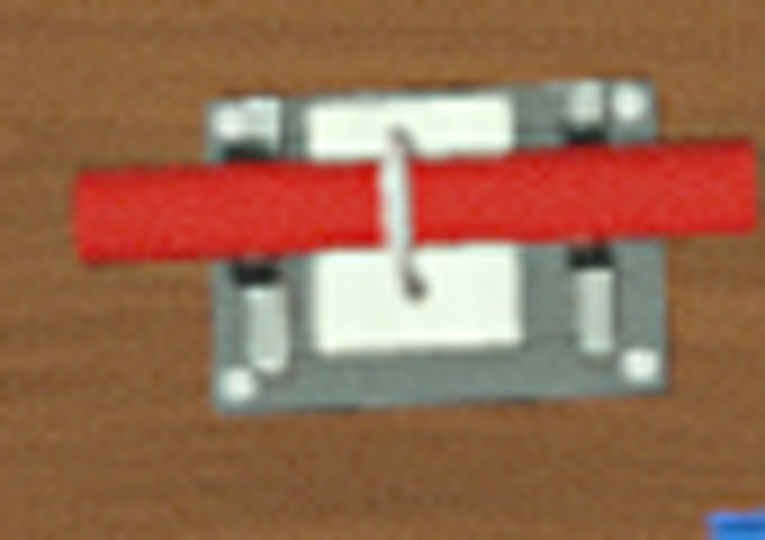

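View pics/t9.png

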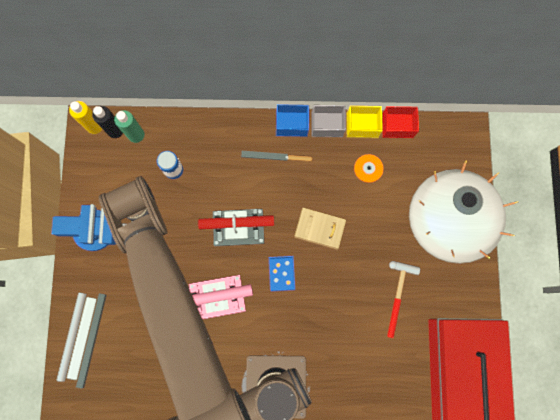

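Run:
```python
from h import *
for n,f,o,img in(("scene",6,(260,190),"a9"),("top",9,(190,200),"b9")):
    im=cv2.imread(f"pics/{img}.png")
    mid=wld([.5167,.1332,.06],[[0,.0055,0]])[0]
    for L in wld([mid[0],mid[1],.06],U()):
        p=(proj(n,L+[0,0,.027])[0]-o+.5)*f-.5; cv2.circle(im,tuple(p.round().astype(int)),1,(0,255,0),-1)
    for e in(-.12,.12):
      for h,c in((.1135,(255,0,0)),(.1075,(255,255,0))):
        p=(proj(n,wld([.5167,.1332,.06],[[0,e,h]]))[0]-o+.5)*f-.5; cv2.circle(im,tuple(p.round().astype(int)),3,c,-1)
    cv2.imwrite(f"pics/{img}o.png",im)
```

```text
(no output)
```

View pics/a9o.png

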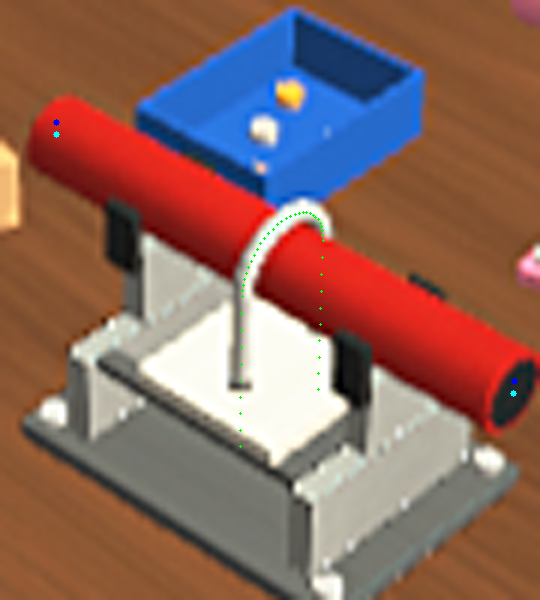

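View pics/b9o.png

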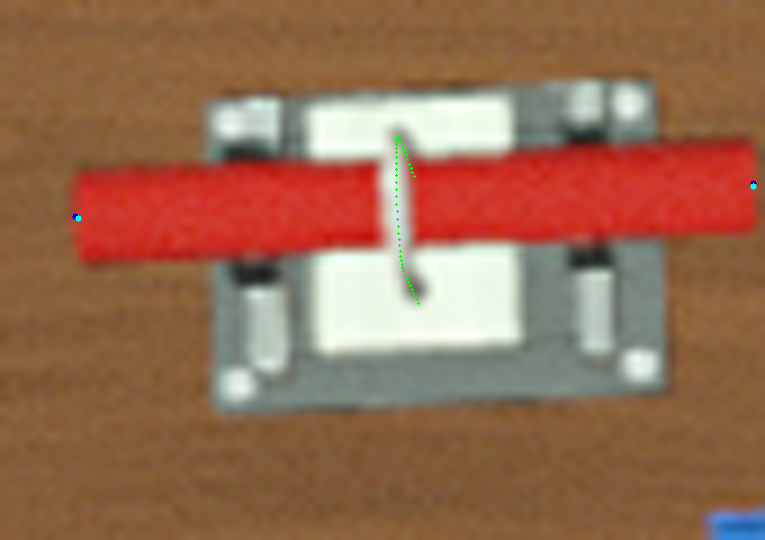

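The overlays put the bow on its home outline, and the tube end at (513,395) sits on the home mark. Both legs stand in the holes, the other things look as they were, and the gripper is well clear. Handing in.

```bash
python3 -c "
from plant import ctrl
print(ctrl.sign_off(), ctrl.get_state()['time'])"
```

```text
the job is handed in; nothing more can be done
the job is handed in; nothing more can be done
```

The wide steel U-bolt is standing on the grey stand with both legs through the plate's holes and its bow down on the tube. I let go, moved the gripper clear and handed in at about 15.4 s by the robot's clock.

- **Finding the holes:** The pictures put the plate about 5 mm off along the tube. The tips touched lightly, with about 2 N of side force, and went in after a shift of about 0.6 mm.
- **Pressing home:** The tube slid about 5.6 mm at 8 to 9 N and then met a hard stop. I pressed to about 15 N downwards with 7 N sideways, 17 N in all by the wrist readings and below the 25 N limit.
- **Last checks:** In the pictures taken after release, the bow lies on its home outline in both views. The tube's near end sits at the home height in the scene view. The other things on the bench look unmoved in the top view.
- **What did not quite agree:** In the scene picture before lowering, the bolt seemed to sit about 4 mm off the tool centre and lean about 2 degrees along the tube. I left that uncorrected, and the standing bolt may still lean by 2 or 3 degrees. The leg behind the tube is hidden in the scene view, so only the top view shows it entering its hole.

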